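Nudge the ring holder plate onto its locating pins

TASK

The silver-grey metal ring-holder plate is lying askew, propped up on the two brass locating pins of the blue fixture. Push it with the fingertips, gently and without gripping or lifting it, up against the steel guide rail and along the rail until its two holes drop over the two pins and it lies flat on the fixture. Leave the red compound bar, the round tin and the wooden cone where they stand, and finish clear of everything.

Things in the scene. Friction and masses are not known exactly. Their poses are not given: they have to be found in the camera images.
- fixture: Blue fixture base fixed to the bench, 160 (its x) by 240 (its y) by 12 mm thick. Origin: centre of its underside, at bench height; x points away from the robot, y to the robot's left, turned by up to 0.35 rad. The seated plate lies flat with its origin at x = +19.7, y = +15, z = 12 mm here (1.5 mm play), and the pins then stop it from going farther.
- rail (a point): Middle of the top inner edge of the steel guide rail along the fixture's whole far edge: at x = +65, y = 0, z = 28 mm in the fixture. The rail is 15 mm wide and stands 16 mm above the base's top face. With the plate's +x edge against it the holes line up with the pins in x (within 0.3 mm).
- pin_near (a point): Tip of the brass pin farther from the rail, at x = -8.3, y = +37, z = 21 mm in the fixture. The pin is 10 mm in diameter and stands 9 mm above the base's top face, with a rounded nose (a half ball, the last 5 mm).
- pin_far (a point): Tip of the other, identical pin, nearer the rail, at x = +47.7, y = +37, z = 21 mm in the fixture: 56 mm from the first.
- plate: Loose aluminium plate, 90 (its x) by 140 (its y) by 10 mm thick, 0.27 to 0.53 kg. Origin: centre of its underside. Starts within 0.1 rad of the fixture's axes, 8 to 14 mm off the rail (at least 2 mm at the nearest corner), holes 18 to 34 mm short of the pins (on the -y side), so it must go to +x, then +y. Three fixed posts, 32 mm above the underside, 21 mm wide with their brass rings, at x = -27, 0, +27, y = -25 mm.
- plate_back (a point): Middle of the plate's -y edge, 5 mm above its underside. At the start this edge lies on the base while the +y part rests on the pin tips, so the plate slopes by about 0.08 rad until the holes drop over the pins. Pushing here slides it along the rail. Smooth metal: sliding takes about 1 to 2 N, more when it rubs on the rail.
- plate_side (a point): Middle of the plate's -x edge (the long one facing the robot), 5 mm above its underside. Pushing here sends it to the rail.
- hole_near (a point): Centre of the mouth, on the plate's underside, of the hole that goes over pin_near: a through hole of 13 mm diameter at x = -28, y = +22 mm in the plate.
- hole_far (a point): Centre of the mouth, on the plate's underside, of the identical hole that goes over pin_far, at x = +28, y = +22 mm in the plate.
- compound_bar: Bystander: red bar of polishing compound with a paper band, 40 x 50 x 30 mm tall, standing on the bench; origin: centre of its underside.
- tin: Bystander: small round steel tin with a brass lid, 57 mm in diameter, 45 mm tall, standing on the bench; origin: centre of its underside.
- cone: Bystander: turned wooden ring cone, 40 mm in diameter at the foot, 58 mm tall, standing on the bench; origin: centre of its underside.
There are look-alikes about, which are no part of the job. There is more than one size of the plate; the one meant has the size given above.

How it is judged:
By the outcome, as a careful person would: the job done as asked, in the order asked, and still so for the second after the job is handed in, with the robot touching nothing.
It also fails if it takes over 51 s, if anything falls off the work surface, if the arm or the gripper's body presses on something with over 40 N, if the wrist force passes 120 N, or if a joint passes its speed limit or range.

ROBOT

A 6-joint arm with a two-finger parallel gripper is mounted at the origin on the work surface. World frame = base frame: x ahead of the robot, y to its left, z up, the work surface at z = 0. Lengths are in m, angles in rad, forces in N, time in s.
With the tool pointing down it reaches from about 0.4 to 0.825 m from the base axis. Payload 7 kg.
Tool frame: the origin (TCP) lies on the centre line of the jaws, within the pads' length; the fingertips stand 19 mm ahead of it and the grasp point (between the pads) is the TCP; z points along the fingers, y is the line along which they close (so a half turn about z gives the same grasp; the last joint's range is limited). The gripper opens to 85 mm and grips with 20 to 120 N. Pads are 22 mm wide; open, the fingers measure 114 mm over their backs; the gripper's body (76 mm by 85 mm) begins 54 mm behind the grasp point. The pads swing forward as they close: fully open they stand 13 mm farther back than shut.
Start: joints at [-1.054, 0.359, 0.012, 0, -1.224, -0.288], TCP at [0.153, -0.657, 0.25] pointing down, gripper open.
Joint ranges: [-3.07, 3.07], [-1.43, 2.12], [-1.02, 1.25], [-3.03, 1.67], [-3.05, -0], [-3.03, 3.03]. Speed limits (rad/s): [2.39, 2.39, 3.01, 3.14, 3.14, 3.14].

INTERFACE

Orientations are given as [roll, pitch, yaw] about the fixed x, y, z axes, in that order (R = Rz(yaw) Ry(pitch) Rx(roll)).
In Python, from rig import arm, grab_frame, camera_params gives the robot as it stands.
- The arm moves only by the shell command python3 -m crank 'ROWS' [FORCE]. ROWS is JSON, a list of rows, each an object of numbers: "grip": the closure, from -1 (fully open) to 1 (shut); "tx", "ty", "tz": the shift along the tool's x, y, z as a fraction of full scale; "rx", "ry", "rz": the turn, a rotation vector about the tool's x, y, z as a fraction of full scale. A call has 1 to 8 rows; each row shifts and turns the commanded pose from where the row before left it, along the tool's axes as they then stand; what a row does not reach is not made up. Full scale, the value 1, is 20 cm for a shift and pi/2 rad for a turn. A row lasts 1/10 s, in which the tool goes at most 50 mm and 8.59 degrees, less where a joint would pass 70% of its speed; a pose out of reach is approached as far as the arm can. A call with a number of a shift or a turn outside -1 to 1 is refused whole. A call with a gripper value outside its range is refused whole. The fingers move at their own pace and stop on an object; FORCE is the grip in N (left out, the last holds). Time passes only in rows, so rows that do not move let the fingers close. It gives the time, the measured TCP pose, the force, the opening and the grip force at its end, in the units of the state.
- arm.observe(): the state, without advancing time (a new reading comes with each control period).
- grab_frame(name): name is "scene" or "side" or "wrist"; returns the picture (480x640x3 uint8, red, green, blue); there is no depth.
- camera_params(name): a dict with "fovy" (degrees; the focal length in pixels is half the picture's height over the tangent of half this angle, whatever the lens; pixels are square), "cx", "cy" (the principal point, pixels), "R" (3x3) and "t" (3): a world point X has camera coordinates R X + t; the wrist camera has in their place "tool_from_camera" (4x4, takes a point from camera to tool coordinates, whose origin is the TCP and whose axes are the flange's). Camera axes: x right, y down, z forward; pixel columns grow to the right and rows downward; lengths in m; the calibration is good to about 2 mm. A picture is of the moment at which its call begins: read the wrist's pose just before it. camera_params takes no time and is no camera call.
- arm.hand_in(): hands the job in; it is judged then, once.
The state is a dict: "time": time; "joints": joint angles; "qd": joint speeds; "effort": joint torques, N m; "tool_pos": TCP position; "ee_rot": TCP orientation; "contact_force": force on the tool from outside, world axes, zero at the start; "moment": the same for the moment, N m; "grip_width": opening from 0.0 (shut) to 1.0 (fully open); "grasp_force": force on a finger pad.
Only numpy, scipy, OpenCV 4.12 (cv2) and the standard library are available. Lean on these libraries where they do the work, as an engineer would, in place of code of your own. Each camera call takes 0.05 s, during which the arm holds its last target. There are 200 camera calls.

## Working session

There is one attempt and no reset: what is moved stays moved. The work goes in short steps, Python scripts to look and compute and a shell command to move; the robot and the scene stay as the last step left them, time stands still between calls to the robot, and variables do not carry over. Pictures are saved under pics/ and viewed, at most 13 in all, crops included, and the job is handed in when it is done.

```bash
ls; mkdir -p pics; python3 - <<'E'
from rig import arm, grab_frame, camera_params
import cv2
print(arm.observe())
for n in("scene","side","wrist"):
    print(n,camera_params(n)); cv2.imwrite(f"pics/{n}0.png",grab_frame(n)[:,:,::-1])
E
```

```text
pics
{'time': 0.0, 'joints': array([-1.05388960e+00,  3.59390834e-01,  1.10553041e-02, -3.61424095e-04,
       -1.22408581e+00, -2.88122647e-01]), 'qd': array([ 6.56290861e-04,  1.64990656e-04, -1.82843695e-03, -8.14562526e-05,
        1.42715553e-04, -6.98979470e-04]), 'effort': array([ 1.51833243e-03, -5.83327138e+01,  2.93426174e+01,  6.93653047e+00,
       -5.69499374e-03, -2.82843914e-06]), 'tool_pos': array([ 0.15297906, -0.65697404,  0.24935752]), 'ee_rot': array([ 3.13993807e+00, -1.36044114e-04, -2.91293155e+00]), 'contact_force': array([-0.43121743, -0.24318505, -0.39115001]), 'moment': array([-0.00947887, -0.05707594,  0.02179806]), 'grasp_force': 0.0, 'grip_width': 0.9994159127494129}
scene {'fovy': 47.65930394068579, 'cx': 316.0982131338316, 'cy': 239.68721497425156, 'R': array([[ 0.70983172,  0.70417393, -0.01667337],
       [ 0.5595034 , -0.57806277, -0.59396917],
       [-0.42789586,  0.41228935, -0.804315  ]]), 't': array([-0.37950254, -0.25709622,  1.11182338])}
side {'fovy': 56.03628789989122, 'cx': 318.1925077924299, 'cy': 233.69481899315437, 'R': array([[-0.83170142, -0.55496719, -0.01685709],
       [-0.32796101,  0.51554396, -0.79161607],
       [ 0.44801152, -0.65285974, -0.61078624]]), 't': array([0.47706344, 0.21524271, 0.69251129])}
wrist {'fovy': 61.645188295087806, 'cx': 313.2305902841683, 'cy': 241.6116731240694, 'tool_from_camera': array([[-5.41405362e-05, -9.56794258e-01, -2.90765789e-01,
         7.36686609e-02],
       [ 9.99999874e-01,  9.34804200e-05, -4.93806575e-04,
         6.52554271e-04],
       [ 4.99652204e-04, -2.90765779e-01,  9.56794133e-01,
        -1.22128534e-01],
       [ 0.00000000e+00,  0.00000000e+00,  0.00000000e+00,
         1.00000000e+00]])}
```

View pics/scene0.png

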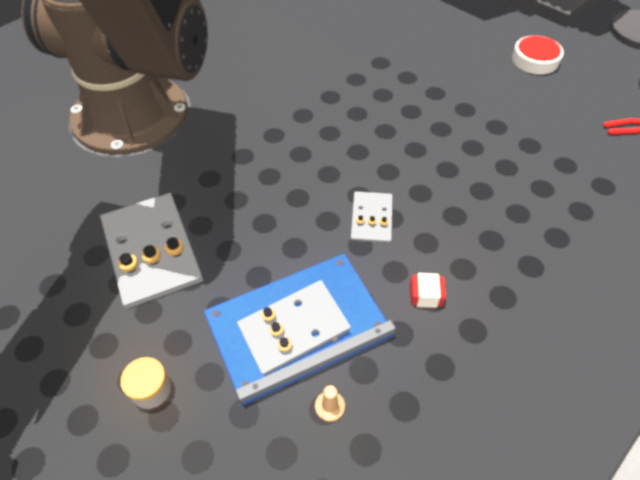

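View pics/side0.png

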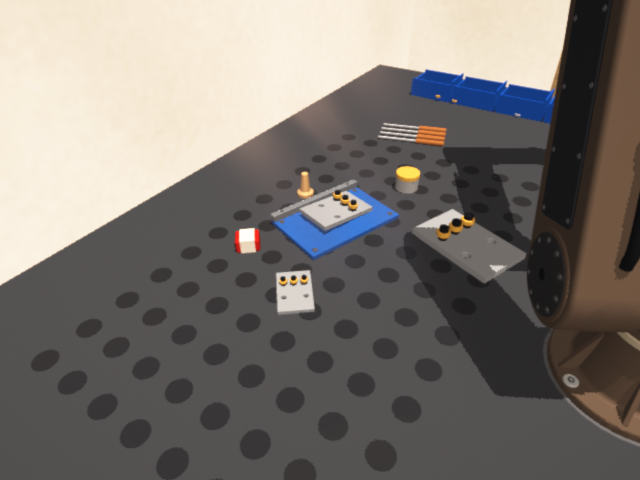

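The scene view shows the fixture (blue, corners about (207,318), (350,260), (393,330), (240,392)) with the right plate on it at (293,325). The tin is at (147,383), the cone at (330,402) and the bar at (428,290). The side view agrees: larger and smaller look-alike plates stand on the bench.

```bash
cat > h.py <<'E'
import numpy as np, cv2
from scipy.spatial.transform import Rotation as Ro
from rig import arm, grab_frame, camera_params
def cam(name,st=None):
    p=camera_params(name); f=240/np.tan(np.radians(p["fovy"])/2)
    if name=="wrist":
        st=st or arm.observe(); T=np.eye(4); T[:3,:3]=Ro.from_euler("xyz",st["ee_rot"]).as_matrix(); T[:3,3]=st["tool_pos"]
        M=T@p["tool_from_camera"]; R,c=M[:3,:3],M[:3,3]
    else: R=np.array(p["R"]).T; c=-R@p["t"]
    return f,p["cx"],p["cy"],R,c
def ray(C,uv,z):
    f,cx,cy,R,c=C; d=R@np.array([(uv[0]-cx)/f,(uv[1]-cy)/f,1]); return c+d*(z-c[2])/d[2]
def proj(C,X):
    f,cx,cy,R,c=C; q=R.T@(np.asarray(X,float)-c); return np.array([cx+f*q[0]/q[2],cy+f*q[1]/q[2]])
E
python3 - <<'E'
from h import *
C=cam("scene"); print(C[4])
for n,uv,z in [("nearR",(207,318),.012),("nearL",(350,260),.012),("railL",(393,327),.028),("railR",(240,383),.028),("bar",(428,290),.02),("tin",(145,380),.045),("cone",(330,406),0),("plate",(293,325),.02),("bigplate",(150,250),.01),("small",(373,217),.01)]:
    print(n,ray(C,uv,z).round(3))
E
```

```text
[ 0.88897377 -0.3397749   0.73522141]
nearR [ 0.489 -0.187  0.012]
nearL [0.572 0.04  0.012]
railL [ 0.703 -0.011  0.028]
railR [ 0.609 -0.221  0.028]
bar [0.698 0.078 0.02 ]
tin [ 0.522 -0.31   0.045]
cone [ 0.711 -0.151  0.   ]
plate [ 0.594 -0.107  0.02 ]
bigplate [ 0.321 -0.173  0.01 ]
small [0.539 0.134 0.01 ]
```

```bash
python3 -m crank '[{"grip":1,"tx":-0.175,"ty":0.137},{"grip":1,"tx":-0.175,"ty":0.137},{"grip":1,"tx":-0.175,"ty":0.137},{"grip":1,"tx":-0.175,"ty":0.137},{"grip":1,"tx":-0.175,"ty":0.137},{"grip":1,"tx":-0.175,"ty":0.137},{"grip":1,"tx":-0.175,"ty":0.137},{"grip":1,"tx":-0.175,"ty":0.137}]' 20
python3 -m crank '[{"grip":1,"tx":-0.175,"ty":0.137},{"grip":1,"tx":-0.175,"ty":0.137},{"grip":1,"tx":-0.175,"ty":0.137},{"grip":1,"tx":-0.175,"ty":0.137},{"grip":1,"tx":-0.175,"ty":0.137},{"grip":1,"tx":-0.175,"ty":0.137},{"grip":1,"tx":-0.175,"ty":0.137},{"grip":1,"tx":-0.175,"ty":0.137}]'
python3 -m crank '[{"grip":1,"rz":0.092},{"grip":1,"rz":0.092},{"grip":1,"rz":0.092},{"grip":1,"rz":0.092},{"grip":1},{"grip":1}]'
python3 - <<'E'
from h import *
cv2.imwrite("pics/w1.png",grab_frame("wrist")[:,:,::-1])
E
```

```text
invalid input at $[0]: expected keys grip, tx, ty, tz, rx, ry, rz
invalid input at $[0]: expected keys grip, tx, ty, tz, rx, ry, rz
invalid input at $[0]: expected keys grip, tx, ty, tz, rx, ry, rz
```

View pics/w1.png

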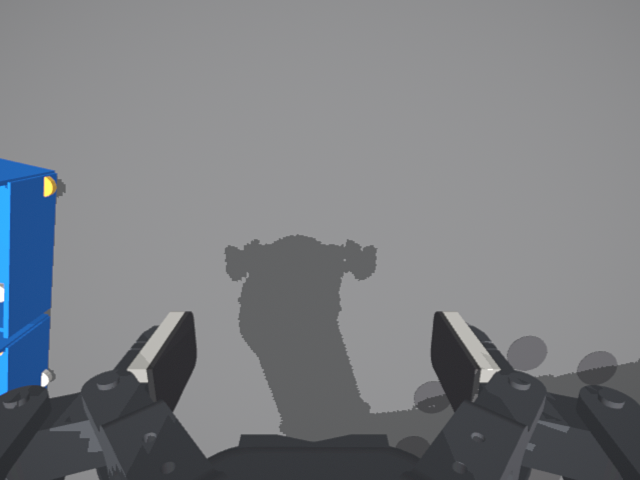

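The view still shows the start position: the rows need all seven keys. The gripper fills the lower part of the wrist image, so I'll stop nearer the robot.

```bash
python3 -m crank '[{"grip":1,"tx":-0.147,"ty":0.155,"tz":0,"rx":0,"ry":0,"rz":0},{"grip":1,"tx":-0.147,"ty":0.155,"tz":0,"rx":0,"ry":0,"rz":0},{"grip":1,"tx":-0.147,"ty":0.155,"tz":0,"rx":0,"ry":0,"rz":0},{"grip":1,"tx":-0.147,"ty":0.155,"tz":0,"rx":0,"ry":0,"rz":0},{"grip":1,"tx":-0.147,"ty":0.155,"tz":0,"rx":0,"ry":0,"rz":0},{"grip":1,"tx":-0.147,"ty":0.155,"tz":0,"rx":0,"ry":0,"rz":0},{"grip":1,"tx":-0.147,"ty":0.155,"tz":0,"rx":0,"ry":0,"rz":0},{"grip":1,"tx":-0.147,"ty":0.155,"tz":0,"rx":0,"ry":0,"rz":0}]' 20
python3 -m crank '[{"grip":1,"tx":-0.147,"ty":0.155,"tz":0,"rx":0,"ry":0,"rz":0},{"grip":1,"tx":-0.147,"ty":0.155,"tz":0,"rx":0,"ry":0,"rz":0},{"grip":1,"tx":-0.147,"ty":0.155,"tz":0,"rx":0,"ry":0,"rz":0},{"grip":1,"tx":-0.147,"ty":0.155,"tz":0,"rx":0,"ry":0,"rz":0},{"grip":1,"tx":-0.147,"ty":0.155,"tz":0,"rx":0,"ry":0,"rz":0},{"grip":1,"tx":-0.147,"ty":0.155,"tz":0,"rx":0,"ry":0,"rz":0},{"grip":1,"tx":-0.147,"ty":0.155,"tz":0,"rx":0,"ry":0,"rz":0},{"grip":1,"tx":-0.147,"ty":0.155,"tz":0,"rx":0,"ry":0,"rz":0}]'
python3 -m crank '[{"grip":1,"tx":0,"ty":0,"tz":0,"rx":0,"ry":0,"rz":0.092},{"grip":1,"tx":0,"ty":0,"tz":0,"rx":0,"ry":0,"rz":0.092},{"grip":1,"tx":0,"ty":0,"tz":0,"rx":0,"ry":0,"rz":0.092},{"grip":1,"tx":0,"ty":0,"tz":0,"rx":0,"ry":0,"rz":0.092},{"grip":1,"tx":0,"ty":0,"tz":0,"rx":0,"ry":0,"rz":0},{"grip":1,"tx":0,"ty":0,"tz":0,"rx":0,"ry":0,"rz":0}]'
python3 - <<'E'
from h import *
cv2.imwrite("pics/w2.png",grab_frame("wrist")[:,:,::-1])
E
```

```text
time: 1.0
tool_pos: [0.3264, -0.3609, 0.2504]
ee_rot: [-3.141, 0.0, -2.913]
contact_force: [0.9, 0.1, -0.4]
grip_width: 0.001
grasp_force: 0.0
time: 1.8
tool_pos: [0.4992, -0.0658, 0.2505]
ee_rot: [3.142, 0.0, -2.912]
contact_force: [0.6, -0.7, 0.4]
grip_width: -0.001
grasp_force: 0.0
time: 2.4
tool_pos: [0.4986, -0.0676, 0.2502]
ee_rot: [-3.142, -0.0, 2.797]
contact_force: [0.2, -0.5, 0.3]
grip_width: -0.003
grasp_force: 0.0
```

View pics/w2.png

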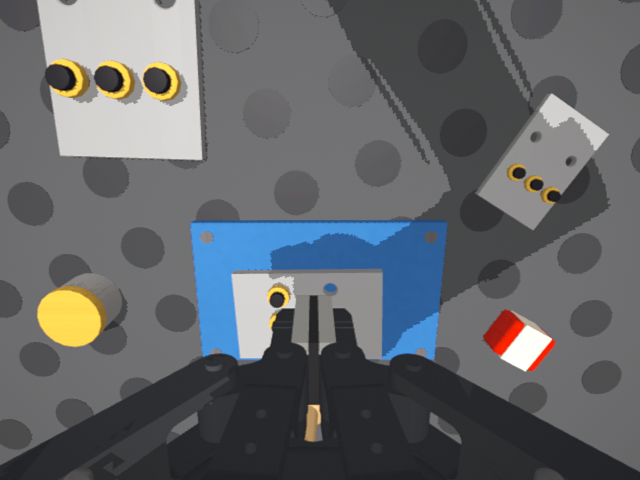

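The image's up direction points toward the robot: fixture near edge at row 222, plate near edge at row 270, rail hidden behind the gripper. I'll move outward 0.11 m to clear it.

```bash
python3 -m crank '[{"grip":1,"tx":-0.22,"ty":0,"tz":0,"rx":0,"ry":0,"rz":0},{"grip":1,"tx":-0.22,"ty":0,"tz":0,"rx":0,"ry":0,"rz":0},{"grip":1,"tx":-0.11,"ty":0,"tz":0,"rx":0,"ry":0,"rz":0},{"grip":1,"tx":0,"ty":0,"tz":0,"rx":0,"ry":0,"rz":0},{"grip":1,"tx":0,"ty":0,"tz":0,"rx":0,"ry":0,"rz":0}]'
python3 - <<'E'
from h import *
import json
st=arm.observe(); im=grab_frame("wrist")
cv2.imwrite("pics/w3.png",im[:,:,::-1])
json.dump({k:list(map(float,st[k])) for k in("tool_pos","ee_rot")},open("w3.json","w"));print(st["tool_pos"],st["ee_rot"])
E
```

```text
time: 2.95
tool_pos: [0.6019, -0.1055, 0.2495]
ee_rot: [-3.141, -0.001, 2.794]
contact_force: [-1.1, -0.2, -0.7]
grip_width: -0.001
grasp_force: 0.0
[ 0.60188754 -0.10553664  0.24945897] [-3.14103590e+00 -1.45264357e-03  2.79360658e+00]
```

View pics/w3.png

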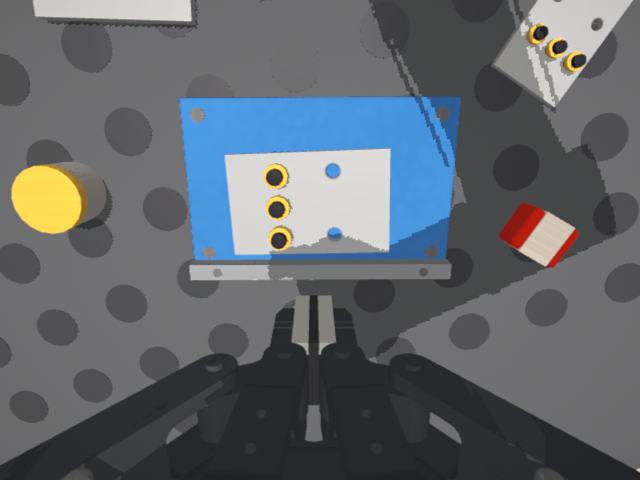

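Clear view: fixture near corners at (180,97) and (460,97), rail inner edge along row 261, plate corners near (225,155), (390,149), (390,250), (235,254). I'll turn these into fixture and plate poses.

```bash
python3 - <<'E'
from h import *
import json
im=cv2.imread("pics/w3.png"); st=json.load(open("w3.json")); C=cam("wrist",st)
b,g,r=[im[:,:,i].astype(int) for i in range(3)]
roi=np.zeros(b.shape,bool); roi[90:270,170:470]=1
blue=((b-r>60)&roi).astype(np.uint8)
# near edge: first blue row per column, side edges
cols=np.arange(200,445,5); near=np.polyfit(cols,[blue[:,c].argmax()-.5 for c in cols],1)
rail=np.polyfit(cols[:],[479-blue[::-1,c].argmax()+.5 for c in cols],1)
rows=np.arange(110,240,5); L=np.polyfit(rows,[blue[q].argmax()-.5 for q in rows],1); Rr=np.polyfit(rows,[639-blue[q][::-1].argmax()+.5 for q in rows],1)
def X(h,v): u=(v[1]+v[0]*h[1])/(1-v[0]*h[0]); return u,h[0]*u+h[1]
nL,nR,fL,fR=X(near,L),X(near,Rr),X(rail,L),X(rail,Rr); print("px",np.round([nL,nR,fL,fR],1))
A,B=ray(C,nL,.012),ray(C,nR,.012); print("near corners",A,B,np.linalg.norm(A-B))
yv=(B-A)[:2];yv/=np.linalg.norm(yv); xv=np.array([yv[1],-yv[0]]); yaw=np.arctan2(xv[1],xv[0])
O=(A+B)[:2]/2+.08*xv; print("fixture",O,yaw)
F=lambda P:((np.array(P)[:2]-O)@np.array([xv,yv]).T*1000).round(1)
print("lower blue boundary on z .012",F(ray(C,fL,.012)),F(ray(C,fR,.012)))
for c in (200,430): print("rail top inner edge?",F(ray(C,(c,np.polyval(rail,c)),.028)))
grey=((abs(b-r)<25)&(abs(g-r)<25)&(r>90))
plate=np.zeros_like(blue); plate[140:259,215:400]=1-blue[140:259,215:400]
plate=cv2.morphologyEx(plate,cv2.MORPH_OPEN,np.ones((5,5)))
cs,_=cv2.findContours(plate,cv2.RETR_EXTERNAL,cv2.CHAIN_APPROX_NONE); c=max(cs,key=cv2.contourArea)
ap=cv2.approxPolyDP(c,6,True)[:,0]; print("plate corners",ap.tolist())
for p in ap: print(p,F(ray(C,p,.0225)),F(ray(C,p,.033)))
h,_=cv2.findContours(1-plate[140:259,215:400],cv2.RETR_LIST,1)
for p in [(333,171),(335,233)]: print("hole top",F(ray(C,p,.031)))
np.savez("fix.npz",O=O,xv=xv,yv=yv,yaw=yaw)
Cs=cam("scene")
E
```

```text
px [[178.2  97.3]
 [460.6  96.1]
 [193.7 259.7]
 [445.6 258.2]]
near corners [ 0.47659454 -0.18059958  0.012     ] [0.55689498 0.04332117 0.012     ] 0.2378837140283983
fixture [ 0.59204903 -0.09564415] -0.3443253564924418
lower blue boundary on z .012 [  65.  -118.9] [ 64.3 119.6]
rail top inner edge? [  59.3 -108.1]
rail top inner edge? [58.8 99.9]
plate corners [[389, 148], [226, 154], [235, 253], [387, 252]]
[389 148] [-38.3  58.9] [-39.  57.]
[226 154] [-33.8 -79.5] [-34.6 -77.3]
[235 253] [ 55.  -77.2] [ 51.5 -75. ]
[387 252] [54.5 61.8] [51.  59.8]
hole top [-20.2  11.3]
hole top [33.9 13.6]
```

```bash
python3 -m crank '[{"grip":1,"tx":0.22,"ty":-0.025,"tz":0,"rx":0,"ry":0,"rz":0},{"grip":1,"tx":0.22,"ty":0,"tz":0.2,"rx":0,"ry":0,"rz":0},{"grip":1,"tx":0,"ty":0,"tz":0.25,"rx":0,"ry":0,"rz":0},{"grip":1,"tx":0,"ty":0,"tz":0.25,"rx":0,"ry":0,"rz":0},{"grip":1,"tx":0,"ty":0,"tz":0.2,"rx":0,"ry":0,"rz":0},{"grip":1,"tx":0,"ty":0,"tz":0.1,"rx":0,"ry":0,"rz":0},{"grip":1,"tx":0,"ty":0,"tz":0.05,"rx":0,"ry":0,"rz":0},{"grip":1,"tx":0,"ty":0,"tz":0,"rx":0,"ry":0,"rz":0}]'
cat > st.py <<'E'
from h import *
f=np.load("fix.npz"); s=arm.observe(); R=np.array([f["xv"],f["yv"]])
print("t %.2f fix"%s["time"],(R@(s["tool_pos"][:2]-f["O"])*1000).round(1),"z %.1f"%(s["tool_pos"][2]*1000),"F fix",(R@s["contact_force"][:2]).round(1),s["contact_force"][2].round(1),"yaw",round(float(s["ee_rot"][2]-f["yaw"]-np.pi),4))
E
python3 st.py
```

```text
time: 3.8
tool_pos: [0.5235, -0.0822, 0.0463]
ee_rot: [-3.141, -0.001, 2.793]
contact_force: [0.7, 0.3, -0.2]
grip_width: -0.0
grasp_force: 0.0
t 3.80 fix [-69.1 -10.5] z 46.3 F fix [0.5 0.6] -0.2 yaw -0.004
```

```bash
python3 -m crank '[{"grip":1,"tx":0,"ty":0,"tz":0.03,"rx":0,"ry":0,"rz":0},{"grip":1,"tx":0,"ty":0,"tz":0.025,"rx":0,"ry":0,"rz":0},{"grip":1,"tx":0,"ty":0,"tz":0,"rx":0,"ry":0,"rz":0},{"grip":1,"tx":-0.04,"ty":0,"tz":0,"rx":0,"ry":0,"rz":0},{"grip":1,"tx":-0.03,"ty":0,"tz":0,"rx":0,"ry":0,"rz":0},{"grip":1,"tx":-0.015,"ty":0,"tz":0,"rx":0,"ry":0,"rz":0},{"grip":1,"tx":-0.015,"ty":0,"tz":0,"rx":0,"ry":0,"rz":0},{"grip":1,"tx":-0.015,"ty":0,"tz":0,"rx":0,"ry":0,"rz":0}]'
python3 st.py
```

```text
time: 4.6
tool_pos: [0.5458, -0.0903, 0.0356]
ee_rot: [-3.141, -0.001, 2.792]
contact_force: [-1.5, 0.2, 0.7]
grip_width: 0.003
grasp_force: 0.6
t 4.60 fix [-45.4 -10.5] z 35.6 F fix [-1.5 -0.3] 0.7 yaw -0.0052
```

```bash
python3 -m crank '[{"grip":1,"tx":-0.01,"ty":0,"tz":0,"rx":0,"ry":0,"rz":0},{"grip":1,"tx":-0.01,"ty":0,"tz":0,"rx":0,"ry":0,"rz":0},{"grip":1,"tx":-0.01,"ty":0,"tz":0,"rx":0,"ry":0,"rz":0},{"grip":1,"tx":0,"ty":0,"tz":0,"rx":0,"ry":0,"rz":0}]'
python3 st.py
python3 -m crank '[{"grip":1,"tx":-0.005,"ty":0,"tz":0,"rx":0,"ry":0,"rz":0},{"grip":1,"tx":-0.005,"ty":0,"tz":0,"rx":0,"ry":0,"rz":0},{"grip":1,"tx":0,"ty":0,"tz":0,"rx":0,"ry":0,"rz":0}]'
python3 st.py
```

```text
time: 5.0
tool_pos: [0.5519, -0.0922, 0.0357]
ee_rot: [3.141, 0.0, 2.792]
contact_force: [0.6, 0.3, 0.7]
grip_width: -0.002
grasp_force: 0.0
t 5.00 fix [-38.9 -10.3] z 35.7 F fix [0.4 0.5] 0.7 yaw -0.0049
time: 5.3
tool_pos: [0.5535, -0.0929, 0.0357]
ee_rot: [3.142, 0.0, 2.792]
contact_force: [-0.0, 0.6, 0.4]
grip_width: 0.001
grasp_force: 0.2
t 5.30 fix [-37.2 -10.4] z 35.7 F fix [-0.2  0.5] 0.4 yaw -0.0049
```

```bash
python3 -m crank '[{"grip":1,"tx":-0.005,"ty":0,"tz":0,"rx":0,"ry":0,"rz":0},{"grip":1,"tx":-0.005,"ty":0,"tz":0,"rx":0,"ry":0,"rz":0},{"grip":1,"tx":-0.005,"ty":0,"tz":0,"rx":0,"ry":0,"rz":0}]'
python3 st.py
python3 - <<'E'
from h import *
im=grab_frame("scene")[230:410,190:430,::-1]
cv2.imwrite("pics/s1.png",cv2.resize(im,None,fx=3,fy=3,interpolation=cv2.INTER_CUBIC))
E
```

```text
time: 5.6
tool_pos: [0.5543, -0.0938, 0.0352]
ee_rot: [-3.141, -0.003, 2.792]
contact_force: [-8.0, 5.0, 4.7]
grip_width: 0.002
grasp_force: 4.7
t 5.60 fix [-36.2 -11. ] z 35.2 F fix [-9.2  2.1] 4.7 yaw -0.0056
```

View pics/s1.png

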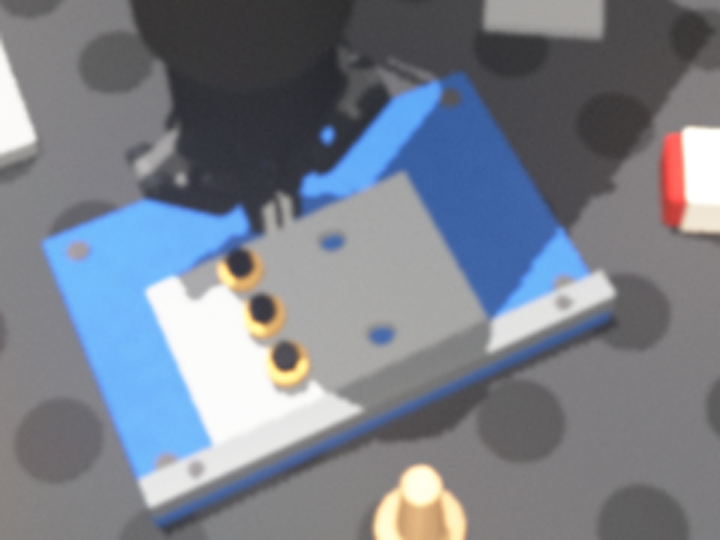

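Plate is flush on the rail (9 N reaction, x as expected). Next: back off, lift, go behind the -y edge and turn 90°.

```bash
python3 -m crank '[{"grip":1,"tx":0.05,"ty":0,"tz":0,"rx":0,"ry":0,"rz":0},{"grip":1,"tx":0.1,"ty":0,"tz":0,"rx":0,"ry":0,"rz":0},{"grip":1,"tx":0,"ty":0,"tz":-0.25,"rx":0,"ry":0,"rz":0},{"grip":1,"tx":0,"ty":0,"tz":-0.25,"rx":0,"ry":0,"rz":0},{"grip":1,"tx":-0.144,"ty":-0.173,"tz":0,"rx":0,"ry":0,"rz":0},{"grip":1,"tx":-0.144,"ty":-0.173,"tz":0,"rx":0,"ry":0,"rz":0},{"grip":1,"tx":-0.144,"ty":-0.173,"tz":0,"rx":0,"ry":0,"rz":0},{"grip":1,"tx":0,"ty":0,"tz":0,"rx":0,"ry":0,"rz":-0.09}]'
python3 -m crank '[{"grip":1,"tx":0,"ty":0,"tz":0,"rx":0,"ry":0,"rz":-0.09},{"grip":1,"tx":0,"ty":0,"tz":0,"rx":0,"ry":0,"rz":-0.09},{"grip":1,"tx":0,"ty":0,"tz":0,"rx":0,"ry":0,"rz":-0.09},{"grip":1,"tx":0,"ty":0,"tz":0,"rx":0,"ry":0,"rz":-0.09},{"grip":1,"tx":0,"ty":0,"tz":0,"rx":0,"ry":0,"rz":-0.09},{"grip":1,"tx":0,"ty":0,"tz":0,"rx":0,"ry":0,"rz":-0.09},{"grip":1,"tx":0,"ty":0,"tz":0,"rx":0,"ry":0,"rz":-0.09},{"grip":1,"tx":0,"ty":0,"tz":0,"rx":0,"ry":0,"rz":-0.09}]'
python3 -m crank '[{"grip":1,"tx":0,"ty":0,"tz":0,"rx":0,"ry":0,"rz":-0.09},{"grip":1,"tx":0,"ty":0,"tz":0,"rx":0,"ry":0,"rz":-0.09},{"grip":1,"tx":0,"ty":0,"tz":0,"rx":0,"ry":0,"rz":0},{"grip":1,"tx":0,"ty":0,"tz":0,"rx":0,"ry":0,"rz":0}]'
python3 st.py
python3 - <<'E'
from h import *
im=grab_frame("scene")[230:410,190:430,::-1]
cv2.imwrite("pics/s2.png",cv2.resize(im,None,fx=3,fy=3,interpolation=cv2.INTER_CUBIC))
E
```

```text
time: 6.45
tool_pos: [0.5751, -0.2147, 0.1357]
ee_rot: [-3.141, 0.002, 2.931]
contact_force: [-1.4, 0.3, -1.5]
grip_width: -0.001
grasp_force: 0.0
time: 7.25
tool_pos: [0.5739, -0.2106, 0.1358]
ee_rot: [-3.14, 0.001, -2.213]
contact_force: [-0.1, 0.4, 0.1]
grip_width: 0.001
grasp_force: 0.0
time: 7.65
tool_pos: [0.5738, -0.2106, 0.1358]
ee_rot: [-3.141, 0.0, -1.94]
contact_force: [-0.5, -0.4, 0.6]
grip_width: -0.002
grasp_force: 0.0
t 7.65 fix [  21.6 -114.4] z 135.8 F fix [-0.3 -0.6] 0.6 yaw -4.7371
```

View pics/s2.png

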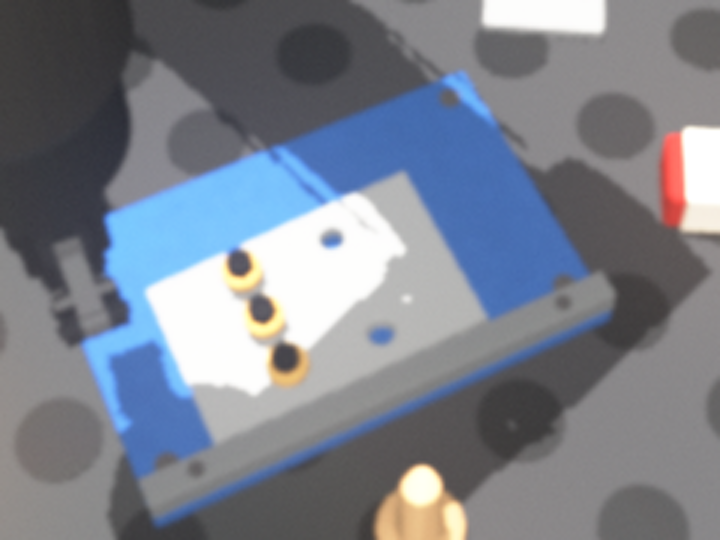

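Plate lies flush along the rail (its far edge hidden by the rail); holes at (331,238) and (381,334) in the crop. Descend and push along +y.

```bash
python3 -m crank '[{"grip":1,"tx":0,"ty":0,"tz":0.2,"rx":0,"ry":0,"rz":-0.016},{"grip":1,"tx":0,"ty":0,"tz":0.2,"rx":0,"ry":0,"rz":0},{"grip":1,"tx":0,"ty":0,"tz":0.07,"rx":0,"ry":0,"rz":0},{"grip":1,"tx":0,"ty":0,"tz":0.03,"rx":0,"ry":0,"rz":0},{"grip":1,"tx":0,"ty":0,"tz":0,"rx":0,"ry":0,"rz":0},{"grip":1,"tx":-0.04,"ty":0,"tz":0,"rx":0,"ry":0,"rz":0},{"grip":1,"tx":-0.04,"ty":0,"tz":0,"rx":0,"ry":0,"rz":0},{"grip":1,"tx":-0.015,"ty":0,"tz":0,"rx":0,"ry":0,"rz":0}]'
python3 st.py
python3 -m crank '[{"grip":1,"tx":-0.015,"ty":0,"tz":0,"rx":0,"ry":0,"rz":0},{"grip":1,"tx":-0.015,"ty":0,"tz":0,"rx":0,"ry":0,"rz":0},{"grip":1,"tx":-0.015,"ty":0,"tz":0,"rx":0,"ry":0,"rz":0}]'
python3 st.py
```

```text
time: 8.5
tool_pos: [0.5813, -0.1919, 0.037]
ee_rot: [-3.139, 0.001, -1.91]
contact_force: [0.1, -0.3, 1.0]
grip_width: 0.002
grasp_force: 0.0
t 8.50 fix [ 22.3 -94.2] z 37.0 F fix [ 0.2 -0.2] 1.0 yaw -4.7071
time: 8.8
tool_pos: [0.5831, -0.1842, 0.0359]
ee_rot: [-3.141, -0.0, -1.911]
contact_force: [-1.0, -1.7, 1.5]
grip_width: 0.0
grasp_force: 0.8
t 8.80 fix [ 21.4 -86.4] z 35.9 F fix [-0.4 -1.9] 1.5 yaw -4.708
```

```bash
python3 -m crank '[{"grip":1,"tx":-0.01,"ty":0,"tz":0,"rx":0,"ry":0,"rz":0},{"grip":1,"tx":-0.01,"ty":0,"tz":0,"rx":0,"ry":0,"rz":0},{"grip":1,"tx":-0.01,"ty":0,"tz":0,"rx":0,"ry":0,"rz":0},{"grip":1,"tx":-0.01,"ty":0,"tz":0,"rx":0,"ry":0,"rz":0},{"grip":1,"tx":-0.01,"ty":0,"tz":0,"rx":0,"ry":0,"rz":0},{"grip":1,"tx":-0.01,"ty":0,"tz":0,"rx":0,"ry":0,"rz":0}]'
python3 st.py
python3 -m crank '[{"grip":1,"tx":-0.01,"ty":0,"tz":0,"rx":0,"ry":0,"rz":0},{"grip":1,"tx":-0.005,"ty":0,"tz":0,"rx":0,"ry":0,"rz":0},{"grip":1,"tx":-0.005,"ty":0,"tz":0,"rx":0,"ry":0,"rz":0}]'
python3 st.py
python3 - <<'E'
from h import *
im=grab_frame("scene")[230:410,190:430,::-1]
cv2.imwrite("pics/s3.png",cv2.resize(im,None,fx=3,fy=3,interpolation=cv2.INTER_CUBIC))
E
```

```text
time: 9.4
tool_pos: [0.587, -0.1729, 0.0356]
ee_rot: [3.142, -0.0, -1.911]
contact_force: [-1.2, -1.4, 0.6]
grip_width: 0.003
grasp_force: 0.6
t 9.40 fix [ 21.3 -74.4] z 35.6 F fix [-0.6 -1.7] 0.6 yaw -4.708
time: 9.7
tool_pos: [0.5885, -0.169, 0.0356]
ee_rot: [-3.142, 0.0, -1.911]
contact_force: [0.1, -0.7, 0.2]
grip_width: -0.0
grasp_force: 0.0
t 9.70 fix [ 21.4 -70.2] z 35.6 F fix [ 0.3 -0.7] 0.2 yaw -4.7078
```

View pics/s3.png

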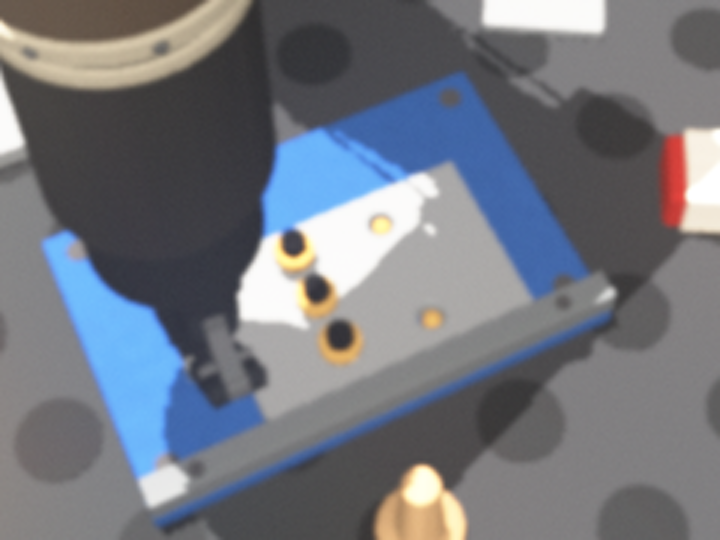

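Brass pins now show in both holes at (381,225) and (432,318). I'll advance gently to feel the stop.

```bash
for i in 1; do python3 -m crank '[{"grip":1,"tx":-0.005,"ty":0,"tz":0,"rx":0,"ry":0,"rz":0},{"grip":1,"tx":-0.005,"ty":0,"tz":0,"rx":0,"ry":0,"rz":0}]'; done
python3 st.py
python3 -m crank '[{"grip":1,"tx":-0.005,"ty":0,"tz":0,"rx":0,"ry":0,"rz":0},{"grip":1,"tx":-0.005,"ty":0,"tz":0,"rx":0,"ry":0,"rz":0}]'
python3 st.py
```

```text
time: 9.95
tool_pos: [0.5891, -0.1672, 0.0357]
ee_rot: [-3.142, 0.0, -1.911]
contact_force: [-0.1, -0.6, -0.8]
grip_width: 0.0
grasp_force: 0.0
t 9.95 fix [ 21.4 -68.4] z 35.7 F fix [ 0.1 -0.6] -0.8 yaw -4.7079
time: 10.15
tool_pos: [0.5896, -0.1655, 0.0356]
ee_rot: [3.141, -0.0, -1.911]
contact_force: [-1.0, -0.9, 0.2]
grip_width: -0.0
grasp_force: 0.5
t 10.15 fix [ 21.3 -66.6] z 35.6 F fix [-0.6 -1.2] 0.2 yaw -4.7079
```

```bash
python3 -m crank '[{"grip":1,"tx":-0.005,"ty":0,"tz":0,"rx":0,"ry":0,"rz":0},{"grip":1,"tx":-0.005,"ty":0,"tz":0,"rx":0,"ry":0,"rz":0}]'
python3 st.py
python3 - <<'E'
from h import *
im=grab_frame("side")[150:270,250:420,::-1]
cv2.imwrite("pics/d4.png",cv2.resize(im,None,fx=4,fy=4,interpolation=cv2.INTER_CUBIC))
E
```

```text
time: 10.35
tool_pos: [0.5902, -0.1636, 0.0357]
ee_rot: [3.141, -0.0, -1.911]
contact_force: [-0.7, -3.3, 0.3]
grip_width: 0.003
grasp_force: 1.7
t 10.35 fix [ 21.2 -64.6] z 35.7 F fix [ 0.5 -3.3] 0.3 yaw -4.7079
```

View pics/d4.png

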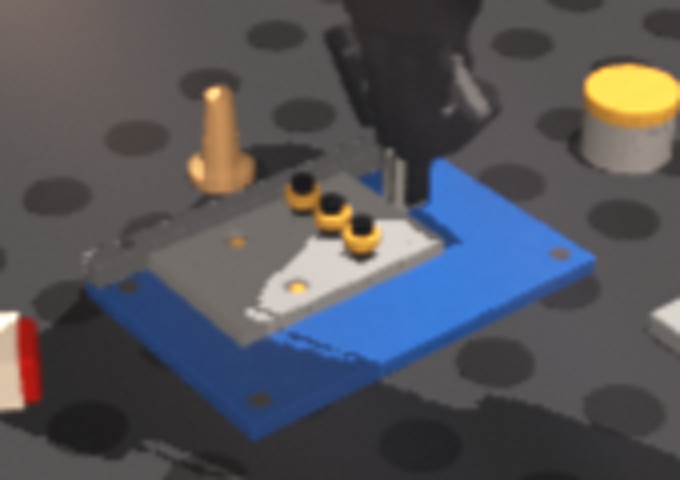

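Plate lies flat on the base with both pins in its holes, and the stop is felt (3.3 N). Retreat, then verify by measurement.

```bash
python3 -m crank '[{"grip":1,"tx":0.04,"ty":0,"tz":0,"rx":0,"ry":0,"rz":0},{"grip":1,"tx":0.1,"ty":0,"tz":0,"rx":0,"ry":0,"rz":0},{"grip":1,"tx":0.1,"ty":0,"tz":0,"rx":0,"ry":0,"rz":0},{"grip":1,"tx":0,"ty":0,"tz":-0.25,"rx":0,"ry":0,"rz":0},{"grip":1,"tx":0,"ty":0,"tz":-0.25,"rx":0,"ry":0,"rz":0},{"grip":1,"tx":0,"ty":0,"tz":-0.25,"rx":0,"ry":0,"rz":0},{"grip":1,"tx":0,"ty":0,"tz":-0.25,"rx":0,"ry":0,"rz":0},{"grip":1,"tx":0,"ty":0,"tz":0,"rx":0,"ry":0,"rz":0}]'
python3 st.py
python3 - <<'E'
from h import *
f=np.load("fix.npz");R=np.array([f["xv"],f["yv"]])
st=arm.observe();W=cam("wrist",st); im=grab_frame("wrist"); cv2.imwrite("pics/w5.png",im[:,:,::-1])
ims={n:grab_frame(n) for n in("scene","side")}; [cv2.imwrite(f"pics/{n}5.png",i[:,:,::-1]) for n,i in ims.items()]
# predicted top corners of the plate at +y, seated (z .022) vs propped (.033)
for n,C in (("wrist",W),("scene",cam("scene")),("side",cam("side"))):
    for x,y in((-25.3,85),(-25.3,-55),(64.7,-55)):
        w=f["O"]+R.T@np.array([x,y])/1000
        print(n,(x,y),[proj(C,[*w,z]).round(1).tolist() for z in(.022,.033)])
E
```

```text
time: 11.2
tool_pos: [0.5776, -0.2102, 0.2442]
ee_rot: [-3.129, 0.002, -1.91]
contact_force: [-0.1, 0.2, 0.3]
grip_width: -0.002
grasp_force: 0.0
t 11.20 fix [  25.  -112.7] z 244.2 F fix [-0.2  0.1] 0.3 yaw -4.707
wrist (-25.3, 85) [[364.9, 398.8], [366.1, 406.2]]
wrist (-25.3, -55) [[371.4, 269.5], [373.0, 273.9]]
wrist (64.7, -55) [[272.9, 268.5], [271.5, 272.9]]
scene (-25.3, 85) [[341.4, 283.8], [341.5, 280.0]]
scene (-25.3, -55) [[256.8, 319.4], [256.0, 315.8]]
scene (64.7, -55) [[280.9, 371.5], [280.4, 368.3]]
side (-25.3, 85) [[310.7, 232.9], [310.5, 228.8]]
side (-25.3, -55) [[361.1, 209.7], [361.3, 205.7]]
side (64.7, -55) [[336.3, 192.7], [336.3, 188.8]]
```

View pics/w5.png

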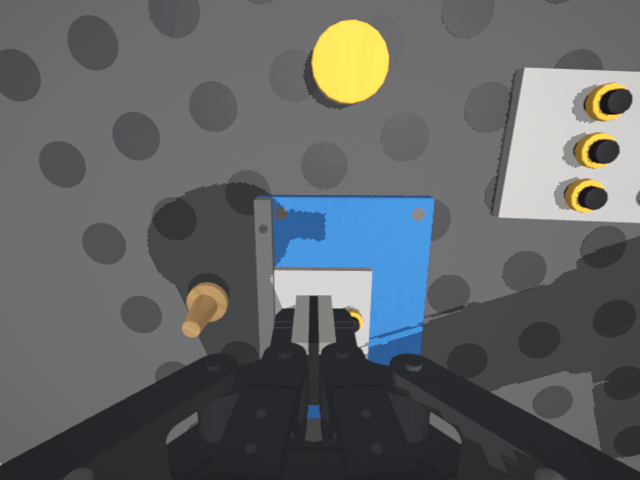

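The back corners at (274,269) and (371,269) match the seated prediction. One numerical check of the front corner's height in both fixed views:

```bash
python3 - <<'E'
from h import *
f=np.load("fix.npz");R=np.array([f["xv"],f["yv"]])
for n in("scene","side"):
    im=cv2.imread(f"pics/{n}5.png").astype(int); b,r=im[:,:,0],im[:,:,2]; C=cam(n)
    np0=proj(C,[*(f["O"]+R.T@np.array([20,15])/1000),.022])
    notblue=((b-r)<40)
    w=f["O"]; px=lambda x,y,z:proj(C,[*(w+R.T@np.array([x,y])/1000),z])
    poly=np.array([px(-75,-50,.012),px(-75,110,.012),px(30,110,.012),px(30,-50,.012)]).astype(np.int32)
    m=np.zeros(b.shape,np.uint8); cv2.fillPoly(m,[poly],1); m=(m&notblue).astype(np.uint8)
    cs,_=cv2.findContours(m,0,1); c=max(cs,key=cv2.contourArea); print(n,cv2.approxPolyDP(c,2.5,True)[:,0].tolist())
    print({(z):px(-25.3,85,z).round(1).tolist() for z in(.012,.022,.023,.033)})
    o=cv2.resize(cv2.imread(f"pics/{n}5.png")[int(np0[1])-60:int(np0[1])+60,int(np0[0])-80:int(np0[0])+80],None,fx=4,fy=4); cv2.imwrite(f"pics/{n}5c.png",o)
E
```

```text
scene [[341, 284], [259, 317], [275, 352], [359, 315]]
{0.012: [341.2, 287.2], 0.022: [341.4, 283.8], 0.023: [341.4, 283.5], 0.033: [341.5, 280.0]}
side [[358, 213], [342, 203], [295, 224], [311, 236]]
{0.012: [310.8, 236.7], 0.022: [310.7, 232.9], 0.023: [310.7, 232.6], 0.033: [310.5, 228.8]}
```

View pics/side5c.png

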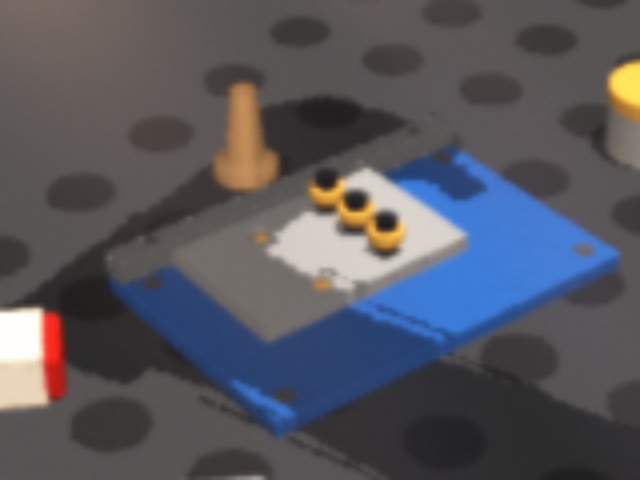

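Both fixed views put the front corner at its seated position: scene (341,284) at the top edge, side (311,236) at the foot. Both pins are in the holes and the gripper is clear.

```bash
python3 -c "
from rig import arm
print(arm.hand_in())"
```

```text
the job is handed in; nothing more can be done
None
```

The plate is flat on the fixture with both pins in its holes, the bar, tin and cone were not touched, the arm finished clear, and I handed the job in just after 11 s.

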